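Push the slide case into the corner stop

TASK

Push the large flat slide case that lies near the front edge along the bench, with the fingers only, into the low metal corner stop until it lies square with a long side flush against the back rail and a short side flush against the side rail. It is full of glass slides: slide it, never lift, tip or knock it, and leave the other things on the bench where they are.

Things in the scene. Friction and masses are not known exactly. Their poses are not given: they have to be found in the camera images.
- case_center (a point): centre, half-way up, of the large flat slide case (lid shut, loose, 0.13 to 0.27 kg): 92 mm along its x, 136 mm along its y, 36 mm high, underside on the bench at z = 0. At the start its +x side looks roughly away from the robot. A 3 mm hinge and tab stick out of the long sides 20 mm up, clear above the rails; they touch nothing. (A like one far back right is not meant)
- corner_stop: low L-shaped metal stop fixed to the bench, rails 18 mm high, 10 mm thick. Origin: the inner corner, at bench level. The back rail's inner face is its plane x = 0, from the corner to y = -150 mm; the side rail's is its plane y = 0, to x = -105 mm. The case belongs at -x (robot's side), -y (right) of the corner: seated, its centre is 46 mm from the back rail's face, 68 mm from the side rail's
- microscope: tall microscope, fixed: an obstacle to keep clear of on the way, left of and behind the work; origin under its middle, at bench level; parts reach 0.22 m from there sideways and 0.5 m up
- oil_bottle: bystander, not to be moved: small brown bottle with a black cap, 31 mm across, 62 mm tall; origin at the centre of its underside
- dropper_bottle: bystander, not to be moved: small white bottle with a pointed nozzle, 27 mm across, 66 mm tall; origin at the centre of its underside
- cover_box: bystander, not to be moved: flat clear box of cover glasses, 74 x 92 x 26 mm; origin at the centre of its underside
- petri_dish: bystander, not to be moved: flat round dish, 61 mm across, 15 mm tall; origin at the centre of its underside
- tally: bystander, not to be moved: round hand tally counter, 66 x 58 x 25 mm; origin at the centre of its underside

How it is judged (in metres and radians):
At the end, for the whole second after the job is handed in: the case lies flat on the bench in the bay of the stop, its long side within 6 mm of the back rail and its short side within 6 mm of the side rail (measured at its centre), square to them within 0.06 rad, at rest (x of case_center in the frame of corner_stop between -0.052 and -0.04 m and y of case_center in the frame of corner_stop between -0.074 and -0.062 m and angle between the x axis of case_center and the x axis of corner_stop, either way round below 0.06 rad and z of case_center in the frame of corner_stop below 0.022 m and angle between case_center's own z axis and vertical below 0.05 rad and linear speed of slide_case below 0.01 m/s); the robot touches nothing.
It fails at once if the slide case is lifted more than 8 mm or tipped more than 0.15 rad (height (world z) of case_center above 0.026 m or angle between case_center's own z axis and vertical above 0.15 rad).
It fails at once if the slide case is knocked (faster than 0.4 m/s) (linear speed of slide_case above 0.4 m/s).
It fails at once if a bystander is moved more than 15 mm (distance of any of oil_bottle, dropper_bottle, cover_box, petri_dish, tally from where it was at the start of the episode above 0.015 m).
It also fails if it takes over 61 s, if anything falls off the work surface, if the arm or the gripper's body presses on something with over 40 N, if the wrist force passes 120 N, or if a joint passes its speed limit or range.

ROBOT

A 6-joint arm with a two-finger parallel gripper is mounted at the origin on a cart in front of the work surface, level with it; the furniture and walls round the work are solid. World frame = base frame: x ahead of the robot, y to its left, z up, the work surface at z = 0. Lengths are in mm, angles in rad, forces in N, time in s.
With the tool pointing down it reaches from about 275 to 750 mm from the base axis. Payload 10.2 kg.
Tool frame: the origin (TCP) lies between the finger pads; the fingertips stand 17 mm ahead of it and the grasp point (between the pads) lies 2 mm behind it; z points along the fingers, y is the line along which they close (so a half turn about z gives the same grasp; the last joint's range is limited). The gripper opens to 85 mm and grips with 20 to 120 N. Pads are 22 mm wide; open, the fingers measure 114 mm over their backs; the gripper's body (76 mm by 85 mm) begins 54 mm behind the grasp point. The pads swing forward as they close: fully open they stand 13 mm farther back than shut.
Start: joints at [0.984, 0.313, 1.498, -0, 1.331, -0.223], TCP at [186.823, 490.641, 248.294] pointing down, gripper open.
Joint ranges: [-2.94, 2.94], [-0.97, 2.17], [0.19, 2.56], [-1.23, 4.37], [0.02, 3.11], [-2.88, 2.88]. Speed limits (rad/s): [2.39, 2.39, 3.01, 3.14, 3.14, 3.14].

INTERFACE

Orientations are given as a unit quaternion [w, x, y, z].
In Python, from rig import * gives the robot as it stands.
- The arm moves only by the tool step_arm, never from a script. Its argument "commands" is text: rows parted by semicolons, each of 7 numbers parted by spaces: the opening, from 0 (shut) to 1 (fully open), then the shift along the tool's x, y, z in cm, then the turn, a rotation vector about the tool's x, y, z in rad. In form: hand x y z rx ry rz; .... A call has 1 to 20 rows; each row is the pose to reach, as a shift and turn from the pose commanded when the call began, along the tool's axes at that moment; what a row does not reach only later rows make up. A row lasts 1/12 s, in which the tool goes at most 41.7 mm and 7.16 degrees, less where a joint would pass 70% of its speed; a pose out of reach is approached as far as the arm can. A call with a gripper value outside its range is refused whole. The fingers move at their own pace and stop on an object; "newtons" is the grip in N (left out, the last holds). Time passes only in rows, so rows that repeat a pose let the fingers close. It gives the time, the measured TCP pose, the force, the opening and the grip force at its end, in the units of the state.
- sense(): the state, without advancing time (a new reading comes with each control period).
- capture(name): name is "scene" or "top" or "wrist"; returns the picture (400x640x3 uint8, red, green, blue); there is no depth.
- camera_model(name): a dict with "mtx" (3x3 intrinsics, pixels), "eye" and "rotation" of the camera in the world. Camera axes: x right, y down, z forward; pixel columns grow to the right and rows downward; lengths in mm; the calibration is good to about 2 mm. A picture is of the moment at which its call begins: read the wrist's pose just before it. camera_model takes no time and is no camera call; for the wrist camera it gives the pose at the moment of the call.
- finish_job(): hands the job in; it is judged then, once.
Trained networks look in the newest picture that a camera, given by its name, has taken for a name from the list of things; names that differ only in an ending like _2 or _b are one class to them, and where a whole thing is asked for, a point or a joint stands for the part that bears it (a point fixed in the world has none). Each returns a list of dicts, best first, with "score" (0 to 1); they miss things now and then, are a little off and sometimes report something else, mostly with a low value. They report only what shows in the picture. A call takes as long as a camera call.
- search_frame(camera, label): "rect" ([centre column, centre row, width, height] in pixels, round what is visible of it).
- trace(camera, label): "mask" (400x640 bool, what is visible of it) and "rect" ([centre column, centre row, width, height] in pixels, round what is visible of it).
- spot_point(camera, label): "xy" ([column, row] in pixels: a listed point, or the origin of a listed thing).
The state is a dict: "time_s": time; "joints": joint angles; "dq": joint speeds; "tau": joint torques, N m; "eef_pos": TCP position; "ee_rot": TCP orientation; "force": force on the tool from outside, world axes, zero at the start; "wrist_torque": the same for the moment, N m; "grip_width": opening from 0.0 (shut) to 1.0 (fully open); "grip_force": force on a finger pad.
Only numpy, scipy, OpenCV 4.12 (cv2) and the standard library are available. Lean on these libraries where they do the work, as an engineer would, in place of code of your own. Each camera call takes 0.05 s, during which the arm holds its last target. There are 200 camera calls.

## Working session

There is one attempt and no reset: what is moved stays moved. The work goes in short steps, Python scripts to look and compute and a tool call to move; the robot and the scene stay as the last step left them, time stands still between calls to the robot, and variables do not carry over. Pictures are saved under pics/ and viewed, at most 10 in all, crops included, and the job is handed in when it is done.

Besides the shell and the picture viewer there is one more tool, called by a JSON object that holds its "method" and its "body", one argument or row to a line. step_arm: Moves the arm, as the interface text tells. Its arguments: {"type":"object","properties":{"commands":{"type":"string"},"newtons":{"type":"number"}},"required":["commands"]}

```bash
mkdir -p pics; cat > h.py <<'E'
from rig import *
import numpy as np, cv2
def ray(cam,uv,z):
    m=camera_model(cam); K=np.array(m["mtx"]);R=np.array(m["rotation"]);e=np.array(m["eye"])
    uv=np.atleast_2d(uv).astype(float)
    d=(R@np.linalg.inv(K)@np.c_[uv,np.ones(len(uv))].T).T
    return e+d*((z-e[2])/d[:,2])[:,None]
def save(n,im): cv2.imwrite("pics/"+n,cv2.cvtColor(im,cv2.COLOR_RGB2BGR))
E
python3 - <<'E'
from h import *
for c in ("top","scene"):
    save(c+"1.png",capture(c)); print(c,camera_model(c))
for l,z in (("case_center",18),("corner_stop",0),("oil_bottle",0),("dropper_bottle",0),("cover_box",0),("petri_dish",0),("tally",0),("microscope",0)):
    for c in ("top",):
        for r in spot_point(c,l)[:2]: print(l,c,round(r["score"],2),np.round(r["xy"]),np.round(ray(c,r["xy"],z)[0]))
s=sense();print(s)
E
```

```text
top {'mtx': array([[485.67456675,   0.        , 312.28402955],
       [  0.        , 485.67456675, 209.08714559],
       [  0.        ,   0.        ,   1.        ]]), 'eye': array([ 497.40763396,  -38.25385336, 1288.29892152]), 'rotation': array([ 0.01817265, -0.69924935,  0.71433718, -0.02103571])}
scene {'mtx': array([[402.3476783 ,   0.        , 318.33197645],
       [  0.        , 402.3476783 , 197.62182266],
       [  0.        ,   0.        ,   1.        ]]), 'eye': array([-170.28540357, -450.82088218,  605.09625064]), 'rotation': array([-0.412335  ,  0.75969513, -0.44118671,  0.24124146])}Traceback (most recent call last):
  File "<stdin>", line 6, in <module>
  File "h.py", line 6, in ray
    d=(R@np.linalg.inv(K)@np.c_[uv,np.ones(len(uv))].T).T
       ~^~~~~~~~~~~~~~~~~
ValueError: matmul: Input operand 1 has a mismatch in its core dimension 0, with gufunc signature (n?,k),(k,m?)->(n?,m?) (size 3 is different from 4)
```

Rotation is a quaternion [w,x,y,z].

```bash
sed -i 's/R=np.array(m\["rotation"\])/R=Rot.from_quat(m["rotation"],scalar_first=True).as_matrix()/; 2a from scipy.spatial.transform import Rotation as Rot' h.py
python3 - <<'E'
from h import *
for l,z in (("case_center",18),("corner_stop",0),("oil_bottle",0),("dropper_bottle",0),("cover_box",0),("petri_dish",0),("tally",0),("microscope",0)):
    for c in ("top",):
        for r in spot_point(c,l)[:2]: print(l,c,round(r["score"],2),np.round(r["xy"]),np.round(ray(c,r["xy"],z)[0]))
for l,z in (("case_center",36),("corner_stop",18)):
    for r in trace("top",l)[:2]:
        c=cv2.findContours(r["mask"].astype(np.uint8),0,2)[0]; c=max(c,key=cv2.contourArea)
        p=ray("top",c[:,0],z)[:,:2].astype(np.float32); b=cv2.minAreaRect(p); print(l,r["score"],b,cv2.boxPoints(b).round())
        h=cv2.approxPolyDP(c,4,True)[:,0]; print(ray("top",h,z)[:,:2].round().tolist())
s=sense();print(s)
E
```

```text
case_center top 0.68 [412. 234.] [ 496. -303.   18.]
corner_stop top 0.76 [337. 192.] [ 613. -111.    0.]
oil_bottle top 0.73 [415. 175.] [ 654. -319.    0.]
dropper_bottle top 0.7 [442. 170.] [ 665. -392.    0.]
dropper_bottle top 0.39 [339. 192.] [ 614. -115.    0.]
cover_box top 0.62 [279. 247.] [471.  45.   0.]
petri_dish top 0.67 [226. 243.] [484. 186.   0.]
tally top 0.6 [180. 246.] [478. 308.   0.]
case_center 0.68 ((486.8658447265625, -303.2547607421875), (142.37582397460938, 97.7190170288086), 88.76297760009766) [[ 436. -373.]
 [ 534. -375.]
 [ 537. -233.]
 [ 440. -231.]]
[[529.0, -370.0], [527.0, -236.0], [442.0, -236.0], [444.0, -370.0]]
corner_stop 0.88 ((606.6443481445312, -148.3346710205078), (105.68282318115234, 210.1627960205078), 29.39650535583496) [[ 509.  -83.]
 [ 612. -266.]
 [ 704. -214.]
 [ 601.  -31.]]
[[520.0, -76.0], [525.0, -103.0], [617.0, -118.0], [606.0, -254.0], [627.0, -258.0], [643.0, -105.0], [612.0, -84.0]]
{'time_s': 0.65, 'joints': array([ 9.83600124e-01,  3.12926822e-01,  1.49770738e+00, -1.16151804e-05,
        1.33100214e+00, -2.23412735e-01]), 'dq': array([-8.15581789e-05, -3.40147294e-04, -1.60222906e-05,  3.83295786e-04,
       -9.20107095e-04,  1.83643848e-04]), 'tau': array([ 2.82820529e-04, -4.12075889e+01, -2.59855914e+01, -1.33798353e-04,
        5.25560718e-04,  4.67144233e-06]), 'eef_pos': array([186.82378638, 490.63783878, 248.27766326]), 'ee_rot': array([-3.42924020e-06,  1.80889065e-01,  9.83503506e-01, -2.22998473e-05]), 'force': array([-0.78793322, -0.26916031, -0.13873901]), 'wrist_torque': array([-0.03047042,  0.02432703, -0.00826846]), 'grip_force': 0.0, 'grip_width': 0.9992911891788769}
```

View pics/top1.png

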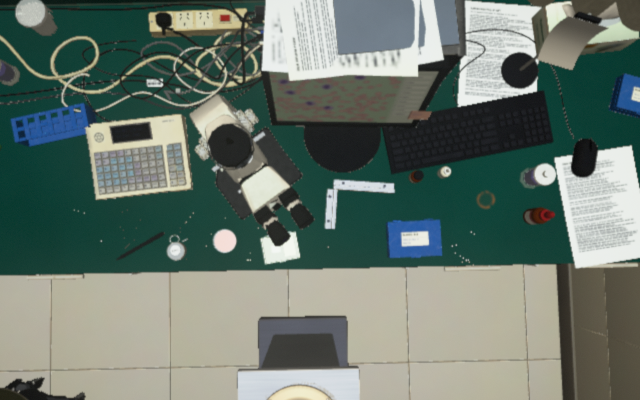

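View pics/scene1.png

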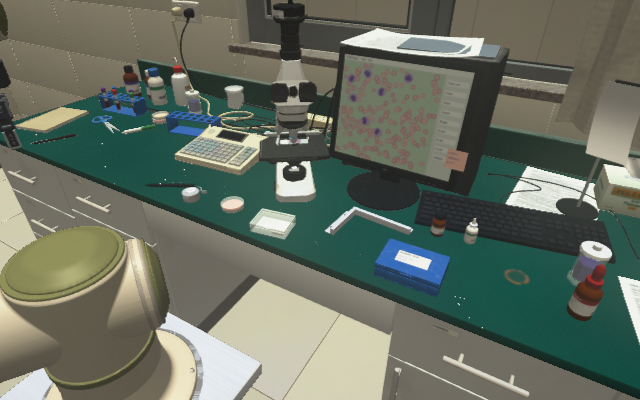

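The top view shows the blue case at px (414,239), the L-stop with its inner corner at about (337,190), and the microscope left at (240,150) with its eyepieces near (282,228). The two bottles are behind the rail end at (416,176) and (445,171), and the like-looking case is far right at (628,95). The network results agree with this. Next I move over the case, passing in front of the microscope, for a wrist look.

{"method": "step_arm", "body": {
  "commands": "1 -28 -41.8 0 0 0 0.5; 1 -28 -41.8 0 0 0 0.5; 1 -28 -41.8 0 0 0 0.5; 1 -28 -41.8 0 0 0 0.5; 1 -28 -41.8 0 0 0 0.5; 1 -28 -41.8 0 0 0 0.5; 1 -28 -41.8 0 0 0 0.5; 1 -28 -41.8 0 0 0 0.5; 1 -28 -41.8 0 0 0 0.5; 1 -28 -41.8 0 0 0 0.5; 1 -28 -41.8 0 0 0 0.5; 1 -28 -41.8 0 0 0 0.5; 1 -28 -41.8 0 0 0 0.5; 0.5 -49.9 -65.6 0 0 0 1.2; 0.5 -49.9 -65.6 0 0 0 1.2; 0.5 -49.9 -65.6 0 0 0 1.2; 0.5 -49.9 -65.6 0 0 0 1.2; 0.5 -49.9 -65.6 0 0 0 1.2; 0.5 -49.9 -65.6 0 0 0 1.2; 0.5 -49.9 -65.6 0 0 0 1.2"
}}

```text
time_s: 2.32
eef_pos: [408.3, -272.7, 248.1]
ee_rot: [0.0, 0.706, 0.708, 0.0]
force: [0.0, 0.8, -0.1]
grip_width: 0.501
grip_force: 0.0
```

{"method": "step_arm", "body": {
  "commands": "0.5 0 0 0 0 0 0; 0.5 0 0 0 0 0 0; 0.5 0 0 0 0 0 0; 0.5 0 0 0 0 0 0"
}}

```text
time_s: 2.65
eef_pos: [407.8, -269.4, 248.6]
ee_rot: [0.0, 0.704, 0.71, 0.0]
force: [-0.3, 0.1, 0.9]
grip_width: 0.496
grip_force: 0.0
```

```bash
cat >> h.py <<'E'
def to_tool(goal,yaw):
    s=sense();R=Rot.from_quat(s["ee_rot"],scalar_first=True).as_matrix()
    y=np.arctan2(R[1,0],R[0,0]); d=R.T@(np.array(goal)-s["eef_pos"])
    return "shift cm %s rz %.3f (pos %s yaw %.3f j6 %.2f t %.2f)"%(np.round(d/10,2),-(yaw-y),s["eef_pos"].round(1),y,s["joints"][5],s["time_s"])
E
python3 - <<'E'
from h import *
save("w1.png",capture("wrist")); print(camera_model("wrist"),to_tool([486,-420,100],np.pi/2))
for l,z in (("case_center",18),("corner_stop",0)):
    for r in spot_point("wrist",l)[:2]: print(l,round(r["score"],2),np.round(r["xy"]),np.round(ray("wrist",r["xy"],z)[0]))
E
```

```text
{'mtx': array([[305.22566099,   0.        , 316.51420603],
       [  0.        , 305.22566099, 196.77141163],
       [  0.        ,   0.        ,   1.        ]]), 'eye': array([ 407.98571451, -194.3486479 ,  375.80108181]), 'rotation': array([1.45496152e-01, 9.89353021e-01, 3.30973482e-03, 7.17275246e-04])} shift cm [-15.11   7.69  14.89] rz 0.008 (pos [ 407.8 -269.4  248.8] yaw 1.579 j6 -0.83 t 2.70)
case_center 0.97 [376. 199.] [ 482. -304.   18.]
corner_stop 0.56 [511.  25.] [ 622. -109.    0.]
```

View pics/w1.png

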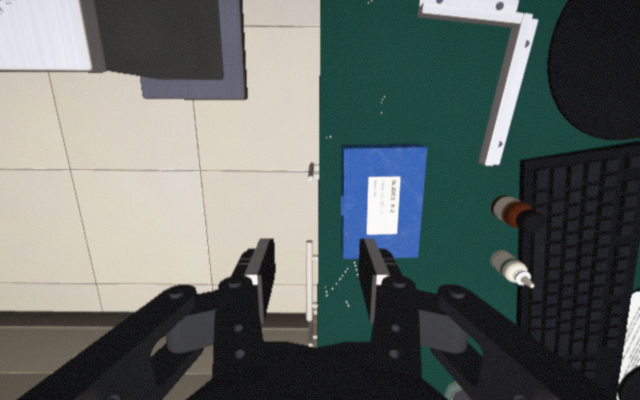

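The wrist view shows the case with corners at about (344,147), (427,147), (418,258) and (343,258). The stop is at the upper right with its inner corner near (511,25), and the back rail's inner foot runs down to about (481,163). The bottles are at (510,210) and (512,268). Refining both poses now.

```bash
python3 - <<'E'
from h import *
im=capture("wrist")
m=trace("wrist","case_center")[0]["mask"].astype(np.uint8)
c=max(cv2.findContours(m,0,2)[0],key=cv2.contourArea)
print("case top", ray("wrist",cv2.approxPolyDP(c,5,True)[:,0],36)[:,:2].round().tolist(), cv2.approxPolyDP(c,5,True)[:,0].tolist())
print(ray("wrist",[(344,147),(427,147),(418,258),(343,258)],36)[:,:2].round().tolist())
for r in trace("wrist","corner_stop")[:1]:
    c=max(cv2.findContours(r["mask"].astype(np.uint8),0,2)[0],key=cv2.contourArea);a=cv2.approxPolyDP(c,3,True)[:,0]
    print(a.tolist());print("z0",ray("wrist",a,0)[:,:2].round().tolist());print("z18",ray("wrist",a,18)[:,:2].round().tolist())
a=cv2.resize(im[0:270,330:560],None,fx=2.2,fy=2.2,interpolation=cv2.INTER_CUBIC);save("w1c.png",a)
E
```

```text
case top [[528.0, -238.0], [437.0, -238.0], [442.0, -373.0], [459.0, -373.0], [460.0, -353.0], [470.0, -346.0], [506.0, -371.0], [532.0, -371.0]] [[424, 146], [342, 146], [343, 256], [357, 256], [358, 241], [367, 236], [395, 255], [416, 255]]
[[439.0, -239.0], [531.0, -239.0], [535.0, -375.0], [442.0, -376.0]]
[[420, 0], [416, 11], [419, 17], [510, 29], [478, 158], [485, 164], [497, 163], [536, 19], [530, 13], [518, 11], [517, 0]]
z0 [[519.0, -86.0], [516.0, -97.0], [520.0, -102.0], [621.0, -113.0], [609.0, -257.0], [619.0, -264.0], [633.0, -263.0], [648.0, -103.0], [640.0, -98.0], [627.0, -96.0], [623.0, -85.0]]
z18 [[514.0, -91.0], [511.0, -101.0], [514.0, -107.0], [611.0, -117.0], [599.0, -254.0], [608.0, -261.0], [622.0, -259.0], [636.0, -108.0], [629.0, -102.0], [616.0, -101.0], [613.0, -91.0]]
```

View pics/w1c.png

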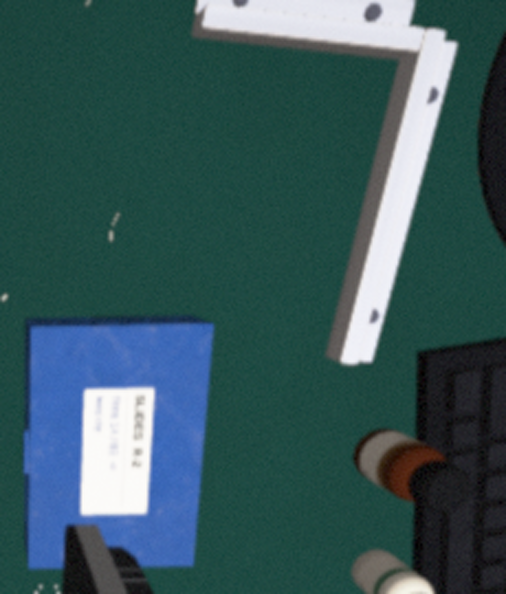

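Case centre is about (486,-307) with yaw +0.03. The stop corner is about (622,-110) with yaw -0.09, so the seated centre should be about (570,-174). I'll come down behind the right short side, aligned with the stop.

{"method": "step_arm", "body": {
  "commands": "0.5 -15.6 7.1 0 0 0 0.1; 0.5 -15.6 7.1 0 0 0 0.1; 0.5 -15.6 7.1 0 0 0 0.1; 0.5 -15.6 7.1 0 0 0 0.1; 0.5 -15.6 7.1 0 0 0 0.1; 0.5 -15.6 7.1 0 0 0 0.1; 0.5 -15.6 7.1 6 0 0 0.1; 0.5 -15.6 7.1 12 0 0 0.1; 0.5 -15.6 7.1 15 0 0 0.1; 0.5 -15.6 7.1 18 0 0 0.1; 0.5 -15.6 7.1 20 0 0 0.1; 0.5 -15.6 7.1 21.5 0 0 0.1; 0.5 -15.6 7.1 22.2 0 0 0.1; 0.5 -15.6 7.1 22.2 0 0 0.1; 0.5 -15.6 7.1 22.2 0 0 0.1"
}}

```text
time_s: 4.2
eef_pos: [480.5, -426.0, 28.0]
ee_rot: [0.001, 0.739, 0.674, -0.0]
force: [0.1, -0.3, 0.5]
grip_width: 0.498
grip_force: 0.0
```

```bash
python3 - <<'E'
from h import *
print(to_tool([494,-264,25],np.pi/2-.09))
E
```

```text
shift cm [16.25 -0.15  0.28] rz -0.003 (pos [ 480.5 -426.    28. ] yaw 1.478 j6 -0.81 t 4.20)
```

{"method": "step_arm", "body": {
  "commands": "0.5 1.2 0 0.3 0 0 0; 0.5 2.2 0 0.3 0 0 0; 0.5 3 0 0.3 0 0 0; 0.5 3.6 0 0.3 0 0 0; 0.5 4.2 0 0.3 0 0 0; 0.5 5 0 0.3 0 0 0; 0.5 5.8 0 0.3 0 0 0; 0.5 6.6 0 0.3 0 0 0; 0.5 7.4 0 0.3 0 0 0; 0.5 8.2 0 0.3 0 0 0; 0.5 9 0 0.3 0 0 0; 0.5 9.8 0 0.3 0 0 0; 0.5 10.6 0 0.3 0 0 0; 0.5 11.4 0 0.3 0 0 0; 0.5 12.2 0 0.3 0 0 0; 0.5 13 0 0.3 0 0 0; 0.5 13.8 0 0.3 0 0 0; 0.5 14.6 0 0.3 0 0 0; 0.5 15.2 0 0.3 0 0 0; 0.5 15.6 0 0.3 0 0 0"
}}

```text
time_s: 5.87
eef_pos: [494.5, -269.7, 23.2]
ee_rot: [-0.0, 0.739, 0.674, -0.0]
force: [-0.4, -3.0, 1.1]
grip_width: 0.5
grip_force: 1.4
```

```bash
cat > look.py <<'E'
from h import *
import sys
save(sys.argv[1],capture("wrist")); save("t"+sys.argv[1],capture("top"))
for c in ("wrist","top"):
  for l,z in (("case_center",18),("corner_stop",0)):
    for r in spot_point(c,l)[:1]: print(c,l,round(r["score"],2),np.round(r["xy"]),np.round(ray(c,r["xy"],z)[0]))
  for r in trace(c,"case_center")[:1]:
    k=max(cv2.findContours(r["mask"].astype(np.uint8),0,2)[0],key=cv2.contourArea);a=cv2.approxPolyDP(k,4,True)[:,0]
    print(a.tolist(),ray(c,a,36)[:,:2].round().tolist())
s=sense();print(s["eef_pos"],s["force"],s["time_s"])
E
python3 look.py w2.png
```

```text
wrist case_center 0.94 [318.  91.] [ 503. -190.   18.]
[[181, 0], [184, 74], [210, 260], [431, 261], [463, 0]] [[461.0, -159.0], [457.0, -181.0], [452.0, -253.0], [543.0, -262.0], [553.0, -167.0]]
top case_center 0.73 [368. 234.] [ 500. -187.   18.]
top corner_stop 0.65 [338. 195.] [ 604. -112.    0.]
[[344, 214], [342, 248], [371, 251], [389, 215]] [[552.0, -126.0], [465.0, -118.0], [456.0, -193.0], [547.0, -242.0]]
[ 494.38231874 -270.69571131   23.07446572] [-0.52400841  0.13529811 -0.42809369] 6.2667
```

View pics/w2.png

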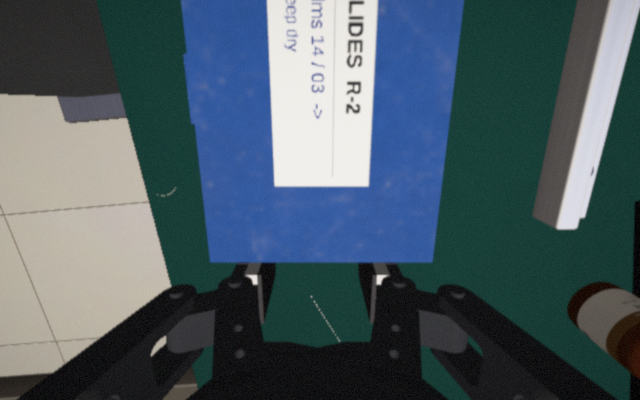

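The wrist view shows the case square to the gripper, its right side at row 262 and the back rail to the right with a free gap. Its centre is about (503,-190), so 22 mm along y and 65 mm along x remain. Now I go round to the near long side.

{"method": "step_arm", "body": {
  "commands": "0.5 -1.5 0 0 0 0 0; 0.5 -3 0 0 0 0 0; 0.5 -3 0 -4 0 0 0; 0.5 -3 0 -8 0 0 0; 0.6 -3 0 -10 0 0 0; 0.6 7.9 -8.4 -10 0 0 1.57; 0.6 7.9 -8.4 -10 0 0 1.57; 0.6 7.9 -8.4 -10 0 0 1.57; 0.6 7.9 -8.4 -10 0 0 1.57; 0.6 7.9 -8.4 -10 0 0 1.57; 0.6 7.9 -8.4 -10 0 0 1.57; 0.6 7.9 -8.4 -10 0 0 1.57; 0.6 7.9 -8.4 -10 0 0 1.57; 0.6 7.9 -8.4 -10 0 0 1.57; 0.6 7.9 -8.4 -10 0 0 1.57; 0.6 7.9 -8.4 -10 0 0 1.57; 0.6 7.9 -8.4 -10 0 0 1.57; 0.6 7.9 -8.4 -10 0 0 1.57; 0.6 7.9 -8.4 -10 0 0 1.57; 0.6 7.9 -8.4 -10 0 0 1.57"
}}

```text
time_s: 7.93
eef_pos: [418.3, -185.2, 123.4]
ee_rot: [0.0, 0.999, -0.045, 0.0]
force: [0.1, -0.5, -0.4]
grip_width: 0.599
grip_force: 0.0
```

```bash
python3 - <<'E'
from h import *
print(to_tool([418,-183,24],-.09))
E
python3 look.py w3.png
```

```text
shift cm [-0.05 -0.22  9.94] rz -0.001 (pos [ 418.3 -185.2  123.4] yaw -0.091 j6 0.99 t 7.93)
wrist case_center 0.69 [316.  86.] [ 505. -190.   18.]
[[205, 7], [219, 154], [410, 154], [423, 7]] [[556.0, -126.0], [466.0, -118.0], [453.0, -252.0], [544.0, -260.0]]
top case_center 0.57 [366. 234.] [ 501. -184.   18.]
top corner_stop 0.68 [339. 193.] [ 609. -117.    0.]
[[344, 216], [343, 247], [361, 248], [378, 237], [394, 249], [394, 217]] [[547.0, -126.0], [468.0, -121.0], [464.0, -167.0], [491.0, -212.0], [460.0, -252.0], [542.0, -255.0]]
[ 418.25806109 -184.25621206  123.32968464] [ 0.49786796 -0.20453923  0.08578103] 8.3333
```

View pics/w3.png

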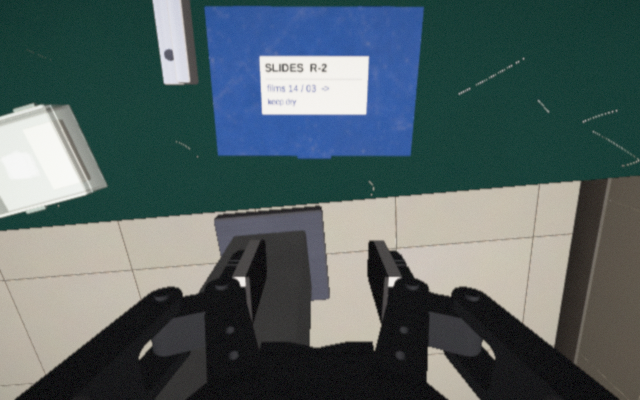

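The wrist view shows the case square, with its near side at row 154, the side rail end at (175,80) left of it, and the cover box well left at (50,160). Its centre is about (505,-189). I'll come down and push toward the back rail.

{"method": "step_arm", "body": {
  "commands": "0.6 0 0 4 0 0 0; 0.6 0 0 7 0 0 0; 0.6 0 0 9 0 0 0; 0.6 0 0 9.8 0 0 0; 0.6 0.6 0 10 0 0 0; 0.6 1.4 0 10 0 0 0; 0.6 2.1 0 10 0 0 0; 0.6 2.6 0 10 0 0 0; 0.6 3.1 0 10 0 0 0; 0.6 3.8 0 10 0 0 0; 0.6 4.5 0 10 0 0 0; 0.6 5.2 0 10 0 0 0; 0.6 5.9 0 10 0 0 0; 0.6 6.6 0 10 0 0 0; 0.6 7.2 0 10 0 0 0; 0.6 7.7 0 10 0 0 0; 0.6 8.1 0 10 0 0 0; 0.6 8.4 0 10 0 0 0; 0.6 8.6 0 10 0 0 0; 0.6 8.7 0 10 0 0 0"
}}

```text
time_s: 10.0
eef_pos: [505.0, -192.2, 23.2]
ee_rot: [-0.0, 0.999, -0.046, -0.0]
force: [-3.7, 1.4, 2.3]
grip_width: 0.599
grip_force: 1.8
```

```bash
python3 look.py w4.png
```

```text
wrist case_center 0.76 [310. 148.] [ 562. -193.   18.]
wrist corner_stop 0.81 [110.  24.] [ 621. -110.    0.]
[[108, 11], [151, 261], [476, 260], [516, 10]] [[615.0, -131.0], [523.0, -123.0], [511.0, -258.0], [602.0, -266.0]]
top case_center 0.64 [369. 213.] [ 555. -191.   18.]
top corner_stop 0.55 [336. 194.] [ 608. -108.    0.]
[[345, 194], [344, 224], [370, 198], [396, 213], [395, 195], [354, 190]] [[604.0, -130.0], [527.0, -125.0], [592.0, -194.0], [552.0, -260.0], [599.0, -259.0], [614.0, -153.0]]
[ 504.94789386 -192.28969332   23.31439865] [0.25292413 0.07571997 0.22685414] 10.4
```

View pics/w4.png

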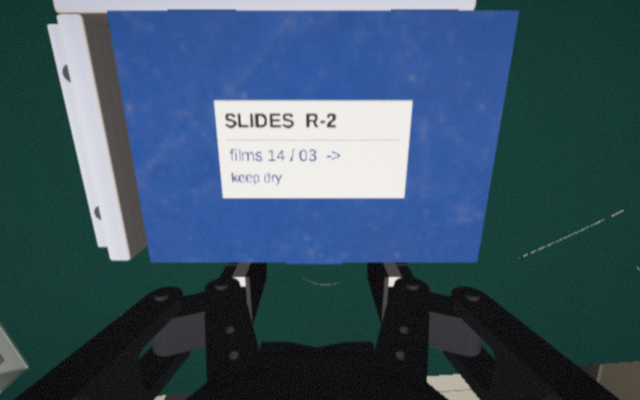

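The case now lies between the rails, square, with the side rail on the left showing a gap of about 20 mm and the back rail just behind row 10. I'll close the remaining x gap slowly while watching the force.

{"method": "step_arm", "body": {
  "commands": "0.6 0.2 0 0 0 0 0; 0.6 0.4 0 0 0 0 0; 0.6 0.5 0 0 0 0 0; 0.6 0.6 0 0 0 0 0; 0.6 0.6 0 0 0 0 0"
}}

```text
time_s: 10.82
eef_pos: [509.1, -192.6, 23.2]
ee_rot: [-0.001, 0.999, -0.046, -0.003]
force: [-14.9, -0.5, 9.9]
grip_width: 0.602
grip_force: 7.3
```

{"method": "step_arm", "body": {
  "commands": "0.6 0.1 0 0 0 0 0; 0.6 0.15 0 0 0 0 0; 0.6 0.15 0 0 0 0 0"
}}

```text
time_s: 11.07
eef_pos: [509.1, -192.6, 23.2]
ee_rot: [-0.001, 0.999, -0.046, -0.004]
force: [-24.4, -2.2, 16.4]
grip_width: 0.604
grip_force: 12.0
```

The case is against the back rail, with a force of about 24 N. I'll back off and go to the right short side for the last 20 mm.

{"method": "step_arm", "body": {
  "commands": "0.6 -1.5 0 0 0 0 0; 0.6 -3 0 0 0 0 0; 0.6 -3 0 -4 0 0 0; 0.6 -3 0 -8 0 0 0; 0.45 -3 0 -11 0 0 0; 0.45 5 10.5 -11 0 0 -1.57; 0.45 5 10.5 -11 0 0 -1.57; 0.45 5 10.5 -11 0 0 -1.57; 0.45 5 10.5 -11 0 0 -1.57; 0.45 5 10.5 -11 0 0 -1.57; 0.45 5 10.5 -11 0 0 -1.57; 0.45 5 10.5 -11 0 0 -1.57; 0.45 5 10.5 -11 0 0 -1.57; 0.45 5 10.5 -11 0 0 -1.57; 0.45 5 10.5 -11 0 0 -1.57; 0.45 5 10.5 -11 0 0 -1.57; 0.45 5 10.5 -11 0 0 -1.57; 0.45 5 10.5 -11 0 0 -1.57; 0.45 5 10.5 -11 0 0 -1.57; 0.45 5 10.5 -11 0 0 -1.57"
}}

```text
time_s: 12.73
eef_pos: [552.7, -302.1, 133.2]
ee_rot: [0.0, 0.74, 0.673, 0.0]
force: [0.1, -0.6, 0.7]
grip_width: 0.451
grip_force: 0.0
```

```bash
python3 look.py w5.png; python3 - <<'E'
from h import *
print(to_tool([552,-302,24],np.pi/2-.09))
for r in spot_point("wrist","oil_bottle")[:1]: print(r["score"],ray("wrist",r["xy"],0))
E
```

```text
wrist case_center 0.57 [321.  55.] [ 567. -193.   18.]
[[250, 0], [259, 152], [382, 152], [393, 0]] [[524.0, -159.0], [515.0, -256.0], [605.0, -265.0], [615.0, -168.0]]
top case_center 0.75 [370. 208.] [ 568. -195.   18.]
top corner_stop 0.71 [339. 195.] [ 604. -115.    0.]
[[346, 190], [344, 224], [389, 227], [395, 220], [395, 193]] [[614.0, -132.0], [527.0, -125.0], [516.0, -241.0], [534.0, -257.0], [604.0, -259.0]]
[ 552.47641906 -302.04351461  133.30790611] [-0.09998894  0.84283004  0.85422479] 13.1333
shift cm [ 0.   -0.05 10.93] rz -0.003 (pos [ 552.5 -302.   133.3] yaw 1.477 j6 -0.59 t 13.13)
0.85 [[ 646.96279565 -317.69155793    0.        ]]
```

View pics/w5.png

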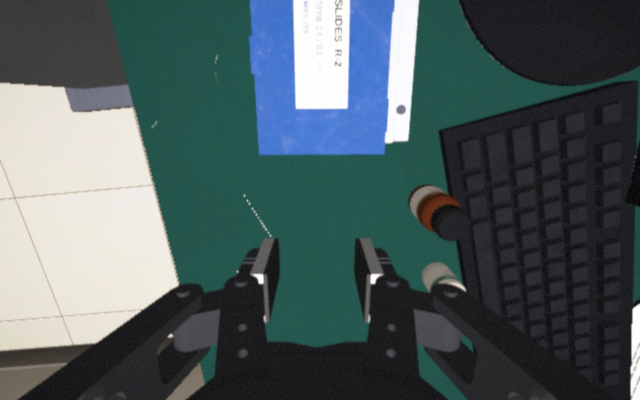

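The wrist view shows the case flush on the back rail at the right, its right side at row 153, and the oil bottle at (647,-318), well clear. I'll come down and push toward the side rail.

{"method": "step_arm", "body": {
  "commands": "0.45 0 0 4 0 0 0; 0.45 0 0 7.5 0 0 0; 0.45 0 0 9.7 0 0 0; 0.45 0 0 10.7 0 0 0; 0.45 0.6 0 10.9 0 0 0; 0.45 1.2 0 10.9 0 0 0; 0.45 1.8 0 10.9 0 0 0; 0.45 2.3 0 10.9 0 0 0; 0.45 2.7 0 10.9 0 0 0; 0.45 3.1 0 10.9 0 0 0; 0.45 3.5 0 10.9 0 0 0; 0.45 3.9 0 10.9 0 0 0; 0.45 4.2 0 10.9 0 0 0; 0.45 4.4 0 10.9 0 0 0; 0.45 4.5 0 10.9 0 0 0; 0.45 4.6 0 10.9 0 0 0; 0.45 4.6 0 10.9 0 0 0"
}}

```text
time_s: 14.6
eef_pos: [556.8, -256.1, 24.3]
ee_rot: [0.0, 0.739, 0.673, 0.0]
force: [1.3, -3.0, 1.6]
grip_width: 0.45
grip_force: 1.2
```

{"method": "step_arm", "body": {
  "commands": "0.45 0.1 0 0 0 0 0; 0.45 0.2 0 0 0 0 0; 0.45 0.2 0 0 0 0 0"
}}

```text
time_s: 14.85
eef_pos: [556.9, -254.1, 24.2]
ee_rot: [-0.0, 0.739, 0.673, 0.0]
force: [-0.1, -2.2, 3.2]
grip_width: 0.451
grip_force: 1.3
```

{"method": "step_arm", "body": {
  "commands": "0.45 0.1 0 0 0 0 0; 0.45 0.2 0 0 0 0 0; 0.45 0.2 0 0 0 0 0"
}}

```text
time_s: 15.1
eef_pos: [557.4, -253.8, 24.5]
ee_rot: [0.002, 0.739, 0.674, -0.001]
force: [0.6, -11.3, -0.3]
grip_width: 0.45
grip_force: 5.4
```

Force has risen and the position matches the prediction, so it is seated against the side rail. I'll back off, rise and check.

{"method": "step_arm", "body": {
  "commands": "0.45 0.1 0 0 0 0 0; 0.45 0.1 0 0 0 0 0; 0.45 -0.5 0 0 0 0 0; 0.45 -1.5 0 0 0 0 0; 0.45 -3 0 0 0 0 0; 0.45 -3 0 -4 0 0 0; 0.45 -3 0 -8 0 0 0; 0.45 -3 0 -12 0 0 0; 0.45 -3 0 -16 0 0 0; 0.45 -3 0 -20 0 0 0; 0.45 -7 -6 -22 0 0 0; 0.45 -7 -6 -22 0 0 0; 0.45 -7 -6 -22 0 0 0; 0.45 -7 -6 -22 0 0 0; 0.45 -7 -6 -22 0 0 0"
}}

```text
time_s: 16.35
eef_pos: [490.9, -316.6, 243.8]
ee_rot: [-0.001, 0.739, 0.673, 0.0]
force: [-0.6, 0.7, 0.2]
grip_width: 0.448
grip_force: 0.0
```

```bash
python3 look.py w6.png; python3 - <<'E'
import cv2
a=cv2.imread("pics/w6.png"); cv2.imwrite("pics/w6c.png",cv2.resize(a[0:240,270:590],None,fx=2.4,fy=2.4,interpolation=cv2.INTER_CUBIC))
E
```

```text
wrist case_center 0.81 [374.  32.] [ 565. -174.   18.]
[[334, 0], [332, 98], [421, 97], [430, 0]] [[524.0, -146.0], [515.0, -235.0], [608.0, -243.0], [616.0, -155.0]]
top case_center 0.9 [363. 207.] [ 571. -176.   18.]
top corner_stop 0.62 [228. 240.] [491. 181.   0.]
[[338, 189], [337, 224], [387, 226], [388, 192]] [[618.0, -112.0], [527.0, -107.0], [519.0, -236.0], [607.0, -241.0]]
[ 491.11438676 -316.13877279  244.06292374] [-0.92719609  0.59125441  0.27537185] 16.75
```

View pics/w6c.png

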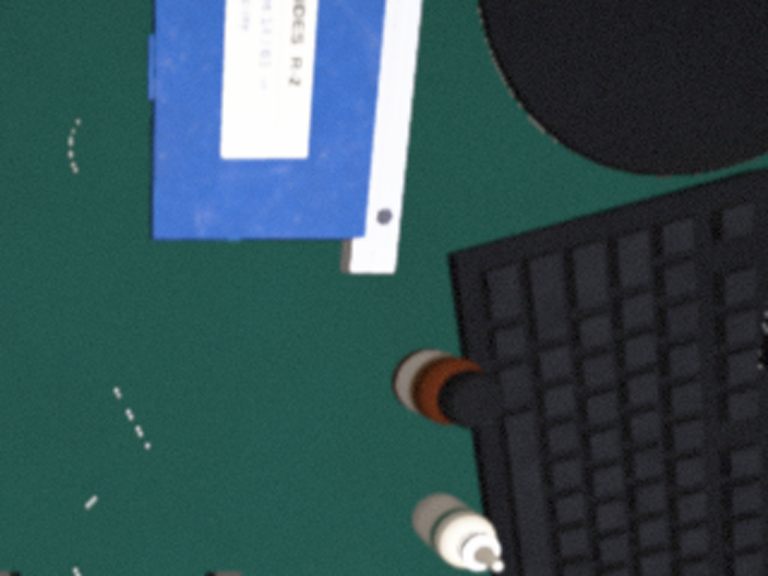

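The wrist crop shows the long side flush on the back rail, with the rail end standing about 14 mm past the case, as it should when seated. The bottles are undisturbed. One last crop of the top view to check the side rail.

```bash
python3 - <<'E'
import cv2
a=cv2.imread("pics/tw6.png"); cv2.imwrite("pics/t6c.png",cv2.resize(a[170:270,250:420],None,fx=4.5,fy=4.5,interpolation=cv2.INTER_CUBIC))
E
```

```text
(no output)
```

View pics/t6c.png

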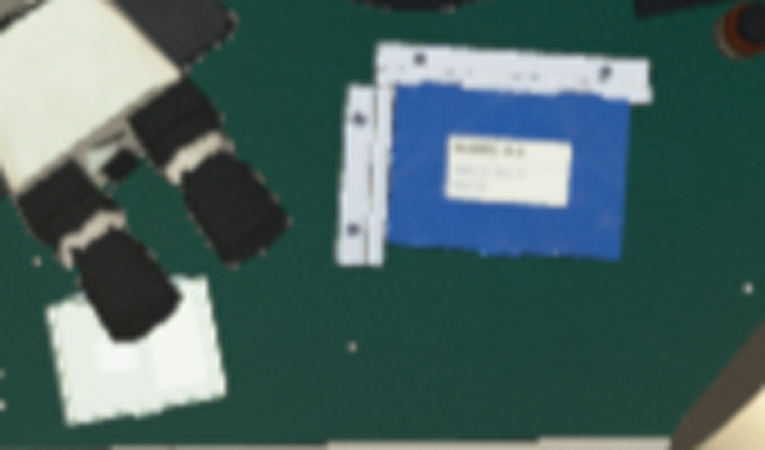

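The top crop shows the case square and flush in the corner against both rails, with the arm clear.

```bash
python3 -c "
from rig import *
print(finish_job())"
```

```text
the job is handed in; nothing more can be done
None
```

The slide case looks square and flush against both rails of the corner stop in the last camera views. I handed the job in at about 17 s, with the arm clear and no sign that anything else moved; no verdict came back.

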